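# Load a filter plate and slide it to the detent of the microscope lamp

## Robot

A 6-joint arm with a two-finger parallel gripper is mounted at the origin on the work surface. World frame = base frame: x ahead of the robot, y to its left, z up, the work surface at z = 0. Lengths are in m, angles in rad, forces in N, time in s.
With the tool pointing down it reaches from about 0.3 to 0.825 m from the base axis. Payload 5.4 kg.
Tool frame: the origin (TCP) lies at the very end of the fingers, on their centre line; the grasp point (between the pads) lies 19 mm behind it; z points along the fingers, y is the line along which they close (so a half turn about z gives the same grasp; the last joint's range is limited). The gripper opens to 92 mm and grips with 3 to 60 N. Pads are 20 mm wide; open, the fingers measure 128 mm over their backs; the gripper's body (75 mm by 189 mm) begins 69 mm behind the grasp point.
Start: joints at [0.955, 0.158, 1.597, -0, 1.386, -0.21], TCP at [0.227, 0.528, 0.215] pointing down, gripper open.
Joint ranges: [-2.91, 2.91], [-0.94, 2.29], [0.18, 2.7], [-1.29, 4.43], [0.17, 2.64], [-3, 3]. Speed limits (rad/s): [2.57, 2.57, 3.14, 3.14, 3.14, 3.14].

## Interface

Orientations are given as a unit quaternion [x, y, z, w].
In Python, from bench import ctrl, vision gives the robot as it stands.
- The arm moves only by the shell command python3 -m pendant 'ROWS' [FORCE]. ROWS is JSON, a list of rows, each a list of 3 entries, a list of its own where there are three numbers: the finger opening in mm, from 0 to 91.9, then the shift along the tool's x, y, z in mm, then the turn, a rotation vector about the tool's x, y, z in rad. A call has 1 to 20 rows; each row shifts and turns the commanded pose from where the row before left it, along the tool's axes as they then stand; what a row does not reach is not made up. A row lasts 1/10 s, in which the tool goes at most 50 mm and 8.59 degrees, less where a joint would pass 70% of its speed; a pose out of reach is approached as far as the arm can. A call with a gripper value outside its range is refused whole. The fingers move at their own pace and stop on an object; FORCE is the grip in N (left out, the last holds). Time passes only in rows, so rows that do not move let the fingers close. It gives the time, the measured TCP pose, the force, the opening and the grip force at its end, in the units of the state.
- ctrl.sense(): the state, without advancing time (a new reading comes with each control period).
- vision.snapshot(name): name is "scene" or "top"; returns (picture, depth): 384x512x3 uint8, red, green, blue; 384x512 float32, m along the optical axis (not along the pixel's ray), 0 where there is no reading.
- vision.get_calibration(name): a dict with "camera_matrix" (3x3 intrinsics, pixels), "k1" (the pictures are not rectified: a ray, as slopes to the right and down, at radius r is drawn at 1 + k1 r^2 times it, then the intrinsics apply), "origin" and "attitude" of the camera in the world. Camera axes: x right, y down, z forward; pixel columns grow to the right and rows downward; lengths in m; the calibration is good to about 2 mm. A picture is of the moment at which its call begins. get_calibration takes no time and is no camera call.
- ctrl.finish_job(): hands the job in; it is judged then, once.
Trained networks look in the newest picture that a camera, given by its name, has taken for a name from the list of things; names that differ only in an ending like _2 or _b are one class to them, and where a whole thing is asked for, a point or a joint stands for the part that bears it (a point fixed in the world has none). Each returns a list of dicts, best first, with "p" (0 to 1); they miss things now and then, are a little off and sometimes report something else, mostly with a low value. They report only what shows in the picture. A call takes as long as a camera call.
- vision.trace(camera, query): "mask" (384x512 bool, what is visible of it) and "xy" ([column, row] in pixels, amid what is visible of it).
- vision.landmark_of(camera, query): "xy" ([column, row] in pixels: a listed point, or the origin of a listed thing).
The state is a dict: "time_s": time; "joints": joint angles; "qd": joint speeds; "joint_efforts": joint torques, N m; "tool_pos": TCP position; "tool_rot": TCP orientation; "ft_force": force on the tool from outside, world axes, zero at the start; "wrist_torque": the same for the moment, N m; "width": finger opening in m; "finger_force": force on a finger pad.
Only numpy, scipy, OpenCV 4.12 (cv2) and the standard library are available. Lean on these libraries where they do the work, as an engineer would, in place of code of your own. Each camera call takes 0.05 s, during which the arm holds its last target. There are 200 camera calls.

## Task

Take the filter plate with the round window out of the rack and push it straight down into the slot of the carriage on the lamp unit until its shoulders sit on the carriage. Then slide the carriage along its rail towards the lamp until you feel its ball click into the notch, without driving past it and without disturbing the other plates or the things on the bench. Finish while still gripping the plate's handle, holding the carriage at the notch with the plate fully home.

Things in the scene. Friction and masses are not known exactly. Their poses are not given: they have to be found in the camera images.
- plate: the plate to load: 70 g, 108 mm tall, upright in one of the rack's 3 slots (which varies). Origin at the centre of its lower end, z up, y along its width, x through its thickness; faces alike. Tongue 30 (y) x 4 x 24 mm tall, its lowest 4 mm only 26 x 2.5; above it a dark steel frame 50 (y) x 6 x 44 mm tall with a round window in a bright 36 mm ring (8 to 9 mm thick overall); handle on top
- plate_handle (a point): centre of the plain black rectangular handle of the plate to load, 88 mm above its origin: 20 mm wide (y), 14 mm thick (x), 40 mm tall, from 68 (top of the frame) to 108 mm above the origin; axes as plate. Grip it around or a little above this point, with the fingertips clear of the frame
- rack: fixed grey rack block 50 (x) x 260 (y) x 30 mm high; origin at the centre of its underside. Three slots, each 6.5 (x) x 33 mm (y), at y = -85, 0 and 85 mm of its frame; a plate stands in each, its shoulders on the rack's top, its width along the rack's y. Lift a plate 26 mm straight up to free it
- square_plate: the plate with the square window: leave it in the rack. Same plate and origin as plate, but its handle carries a crossbar 34 mm wide (y), 96 to 108 mm above the origin
- blank_plate: the plate without a window: leave it in the rack. Same plate and origin, but a round knob 24 mm across, 88 to 108 mm above the origin
- plate_shoulder (a point): point on the plate to load, 24 mm above its origin, at the middle of its shoulders (the underside of the frame); axes as plate
- slot (a point): centre of the slot's mouth on the carriage's top, 60 mm above the bench; moves with it. z up, y along the rail towards the notch and along the slot, x across, away from the lamp house. Carriage: aluminium block 50 (x) x 70 (y) x 32 mm high, an ear on its +x side. Slot 33 (y) x 6.5 (x) x 27 mm deep, 3 mm chamfer round the mouth. A seated plate's shoulders rest on the top face
- notch (a point): point fixed on the lamp unit where slot is when the ball lies in the notch, beside the middle of the lamp house; axes as slot. The lamp house (white box 85 mm wide along y, top 102 mm above the bench) begins 49 mm from this point on the -x side; a black lens tube (top 99 mm above the bench) begins 58 mm from it on the +x side
- carriage (a joint): travel of the carriage in m, growing towards the lamp: notch at 0.140, end stop at 0.170, starts from 0.02 to 0.07. It slides with about 1.5 N of friction. A spring-loaded ball in its ear runs on a bright strip beside the rail and drops into a 6 mm notch: within about 2 mm of it the ball draws the carriage in, and it takes about 6 to 7 N to push it out again
- petri_dish: closed clear dish, 94 mm across, 16 mm high, loose on the bench: leave alone. Origin at the centre of its underside
- marker: blue and white marker lying on the bench, 130 mm long along its x, 13 mm thick: leave alone. Origin on the bench below the white part's middle
- tube_rack: green tube rack 70 x 130 mm with tubes, 72 mm high, behind the work: leave alone. Origin at the centre of its underside
- wash_bottle: white bottle 60 mm across, 110 mm high, behind the work: leave alone. Origin at the centre of its underside
- tip_box: grey box with a clear lid 122 x 87 x 68 mm, left of the rack: leave alone. Origin at the centre of its underside
- steel_tray: flat steel tray 100 x 140 x 18 mm, right of the lamp unit: leave alone. Origin at the centre of its underside

How it is judged:
By the outcome, as a careful person would: the job done as asked, in the order asked, and still so for the second after the job is handed in, while the arm keeps its last pose, push and grip.
It also fails if it takes over 43 s, if anything falls off the work surface, if the arm or the gripper's body presses on something with over 40 N, if the wrist force passes 120 N, or if a joint passes its speed limit or range.

## Working session

There is one attempt and no reset: what is moved stays moved. The work goes in short steps, Python scripts to look and compute and a shell command to move; the robot and the scene stay as the last step left them, time stands still between calls to the robot, and variables do not carry over. Pictures are saved under pics/ and viewed, at most 10 in all, crops included, and the job is handed in when it is done.

```bash
mkdir -p pics
cat > h.py <<'E'
import numpy as np, cv2
from scipy.spatial.transform import Rotation as R
from bench import ctrl, vision
def cal(n):
    c=vision.get_calibration(n);A=np.array(c["attitude"],float)
    M=A if A.shape==(3,3) else R.from_quat(A).as_matrix()
    return np.array(c["camera_matrix"]),c["k1"],np.array(c["origin"]),M
def ray(n,uv):
    K,k,o,M=cal(n);uv=np.atleast_2d(uv).astype(float)
    d=np.c_[(uv[:,0]-K[0,2])/K[0,0],(uv[:,1]-K[1,2])/K[1,1]];s=d.copy()
    for _ in range(20): s=d/(1+k*(s**2).sum(1,keepdims=True))
    return o,np.c_[s,np.ones(len(s))]@M.T
def at_z(n,uv,z):
    o,d=ray(n,uv);return o+d*((z-o[2])/d[:,2])[:,None]
def cloud(n,depth,mask):
    v,u=np.nonzero(mask&(depth>0));o,d=ray(n,np.c_[u,v]);return o+d*depth[v,u][:,None]
E
cat > a.py <<'E'
from h import *
for n in ("scene","top"):
    im,dp=vision.snapshot(n);cv2.imwrite(f"pics/{n}0.png",im[:,:,::-1]);np.save(f"{n}0.npy",dp)
    print(n,vision.get_calibration(n))
    for q,z in (("plate_handle",.094),("slot",.06),("notch",.06),("plate_shoulder",.03),("rack",0)):
        for r in vision.landmark_of(n,q)[:2]: print(q,round(r["p"],2),np.round(r["xy"],1),at_z(n,r["xy"],z).round(4))
    for q in ("plate","square_plate","blank_plate","rack","carriage"):
        for r in vision.trace(n,q)[:2]:
            P=cloud(n,dp,r["mask"]);print(q,round(r["p"],2),np.round(r["xy"]),np.percentile(P,[2,50,98],axis=0).round(3).tolist() if len(P) else None)
print(ctrl.sense())
E
python3 a.py
```

```text
scene {'camera_matrix': array([[490.12258122,   0.        , 255.49084294],
       [  0.        , 490.12258122, 188.79061234],
       [  0.        ,   0.        ,   1.        ]]), 'k1': -0.07946706139205925, 'origin': array([1.69715393, 0.46214429, 1.40555529]), 'attitude': array([ 0.51817117,  0.77426581, -0.2970251 , -0.20925385])}
slot 0.59 [198.2 176.6] [[ 0.5685 -0.2072  0.06  ]]
slot 0.53 [302.8 212.3] [[0.582  0.2169 0.06  ]]
notch 0.57 [217.9 186.7] [[ 0.5869 -0.1158  0.06  ]]
notch 0.22 [152.  146.7] [[ 0.4905 -0.4552  0.06  ]]
plate_shoulder 0.68 [325.6 210.9] [[0.5182 0.2869 0.03  ]]
rack 0.68 [232.2 241.9] [[0.7596 0.0178 0.    ]]
rack 0.63 [323.1 217. ] [[0.5246 0.283  0.    ]]
plate 0.46 [325. 205.] [[0.509, 0.261, 0.034], [0.521, 0.283, 0.066], [0.529, 0.304, 0.119]]
square_plate 0.5 [352. 211.] [[0.439, 0.349, 0.005], [0.513, 0.371, 0.067], [0.52, 0.393, 0.118]]
blank_plate 0.6 [305. 201.] [[0.475, 0.177, 0.011], [0.528, 0.201, 0.064], [0.539, 0.222, 0.119]]
rack 0.67 [327. 216.] [[0.491, 0.16, 0.002], [0.534, 0.292, 0.028], [0.554, 0.413, 0.038]]
carriage 0.78 [198. 1
[... 1196 characters left out ...]
068]]
{'time_s': 1.1, 'joints': array([ 9.54922544e-01,  1.58403427e-01,  1.59698460e+00, -6.38684203e-06,
        1.38619860e+00, -2.10110432e-01]), 'qd': array([-0.00190017, -0.00011927,  0.00027318,  0.00028605,  0.00010284,
        0.00139326]), 'joint_efforts': array([-1.52995094e-04, -3.85579598e+01, -3.22364831e+01,  7.02426885e-02,
        3.06348363e-02,  1.04631252e-05]), 'tool_pos': array([0.22698522, 0.52829111, 0.21460694]), 'tool_rot': array([2.01492161e-01, 9.79490127e-01, 1.49851049e-06, 4.08395961e-06]), 'ft_force': array([ 0.25488557,  0.49623654, -0.92581544]), 'wrist_torque': array([-0.00278636,  0.03224446,  0.02676247]), 'finger_force': 0.0, 'width': 0.0921540148241547}
```

Run:
```python
import cv2
a=cv2.imread("pics/scene0.png")[110:290,130:400];cv2.imwrite("pics/s1.png",cv2.resize(a,(795,530),interpolation=2))
a=cv2.imread("pics/top0.png")[120:270,140:365];cv2.imwrite("pics/t1.png",cv2.resize(a,(795,530),interpolation=2))
```

```text
(no output)
```

View pics/s1.png

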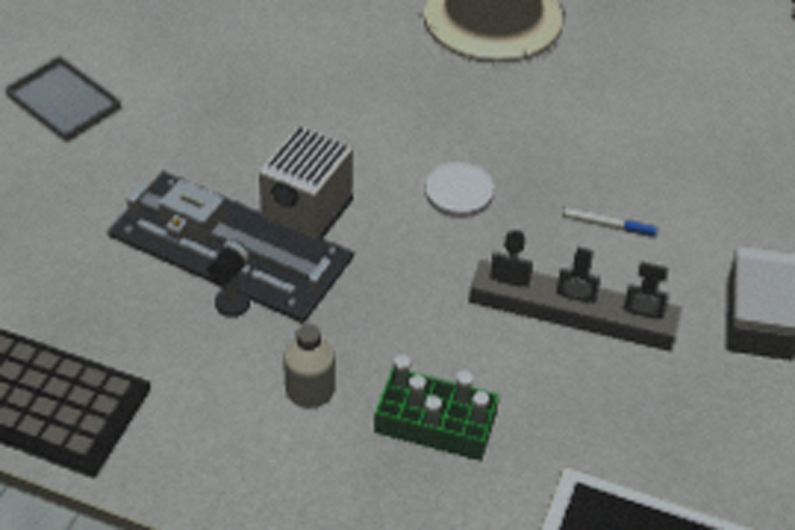

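View pics/t1.png

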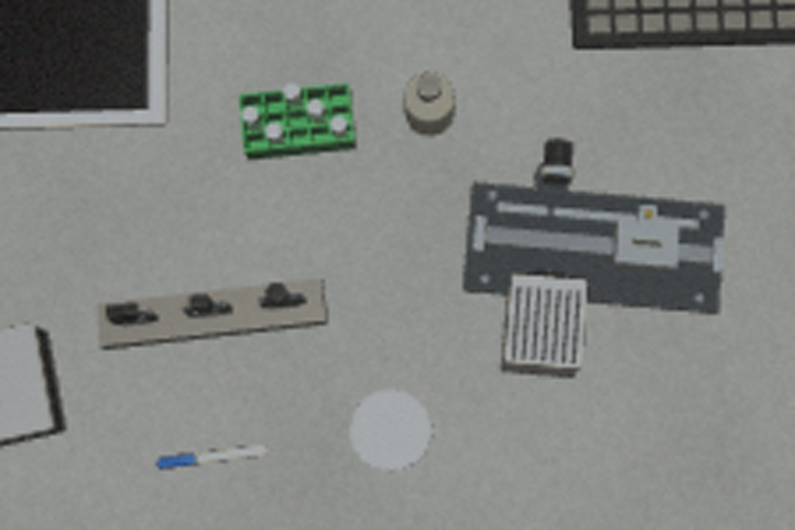

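Scene crop: three plates in the rack, left to right knob (515,260), plain handle with round window (580,275), crossbar (650,290). So the middle one is mine. The carriage is at (190,200), and its slot shows at (648,242) in the top crop; the rail runs to the left there. Next I'll fit these more precisely.

```bash
cat > b.py <<'E'
from h import *
tiles=[]
for n,cu,cv in (("scene",197,178),("top",324,188),("scene",325,208),("top",198,207)):
    im=cv2.imread(f"pics/{n}0.png");w,h=33,25
    tiles.append(cv2.resize(im[cv-h:cv+h,cu-w:cu+w],(396,300),interpolation=0))
    print(n,"crop origin",cu-w,cv-h,"x6")
cv2.imwrite("pics/c1.png",np.vstack([np.hstack(tiles[:2]),np.hstack(tiles[2:])]))
def rect(P):
    r=cv2.minAreaRect((P[:,:2]*1000).astype(np.float32));return [np.round(x,1) for x in r]
for n in ("scene","top"):
    dp=np.load(f"{n}0.npy");X=cloud(n,dp,np.ones(dp.shape,bool))
    b=X[(X[:,0]>.4)&(X[:,0]<.7)&(X[:,1]>-.4)&(X[:,1]<0)]
    t=b[(b[:,2]>.05)&(b[:,2]<.07)&(b[:,1]<-.16)&(b[:,0]>.53)&(b[:,0]<.65)];print(n,"carriage",len(t),t.mean(0).round(4),rect(t))
    t=b[(b[:,2]>.09)];print(n,"tall",len(t),t.mean(0).round(4),rect(t[t[:,0]<.56]))
    f=X[(abs(X[:,2])<.004)];print("bench z",np.median(X[(X[:,0]>.3)&(X[:,0]<.8)&(abs(X[:,1])<.4),2]).round(4))
    m=vision.trace(n,"rack")[0]["mask"].astype(np.uint8);v,u=np.nonzero(m);print(n,"rack",rect(at_z(n,np.c_[u,v],.03)))
    h=X[(X[:,0]>.4)&(X[:,0]<.6)&(X[:,1]>.1)&(X[:,1]<.45)&(X[:,2]>.095)&(X[:,2]<.14)]
    for y in (.2,.28,.37):
        g=h[abs(h[:,1]-y)<.03];print(" handle",len(g),g.mean(0).round(4) if len(g) else "",g[:,2].max().round(3) if len(g) else "")
    for q in("plate_handle","square_plate","blank_plate","slot","notch"):
        for r in vision.landmark_of(n,q)[:1]:print(q,r["p"].round(2) if hasattr(r["p"],"round") else r["p"],np.round(r["xy"],1))
E
python3 b.py
```

```text
scene crop origin 164 153 x6
top crop origin 291 163 x6
scene crop origin 292 183 x6
top crop origin 165 182 x6
scene carriage 224 [ 0.5832 -0.2164  0.0596] [array([ 587.4, -217.5]), array([72.5, 79.1]), np.float64(82.0)]
scene tall 551 [ 0.5208 -0.0952  0.1001] [array([492.5, -95.8]), array([ 91. , 108.6]), np.float64(84.3)]
bench z 0.0016
scene rack [array([527.9, 286.3]), array([ 75.8, 262.3]), np.float64(4.4)]
 handle 43 [0.5298 0.2014 0.1116] 0.122
 handle 38 [0.5218 0.2856 0.1099] 0.123
 handle 57 [0.5136 0.37   0.1102] 0.123
square_plate 0.49 [346.9 220.7]
blank_plate 0.57 [302.4 208.9]
slot 0.59 [198.2 176.6]
notch 0.57 [217.9 186.7]
top carriage 233 [ 0.5799 -0.2199  0.0596] [array([ 587.6, -220.9]), array([69.6, 71.1]), np.float64(84.6)]
top tall 636 [ 0.5068 -0.1005  0.1001] [array([489.9, -98.7]), array([ 85.5, 105.6]), np.float64(83.3)]
bench z 0.0018
top rack [array([516.1, 278.1]), array([ 54.5, 255.6]), np.float64(4.7)]
 handle 31 [0.524  0.1953 0.1135] 0.121
 handle 26 [0.5165 0.2792 0.1098] 0.121
 handle 38 [0.5095 0.3659 0.1128] 0.121
plate_handle 0.56 [198.  204.5]
square_plate 0.52 [179.2 208.3]
blank_plate 0.58 [222.  206.9]
slot 0.6 [324.8 188.3]
notch 0.58 [295.9 183.3]
```

View pics/c1.png

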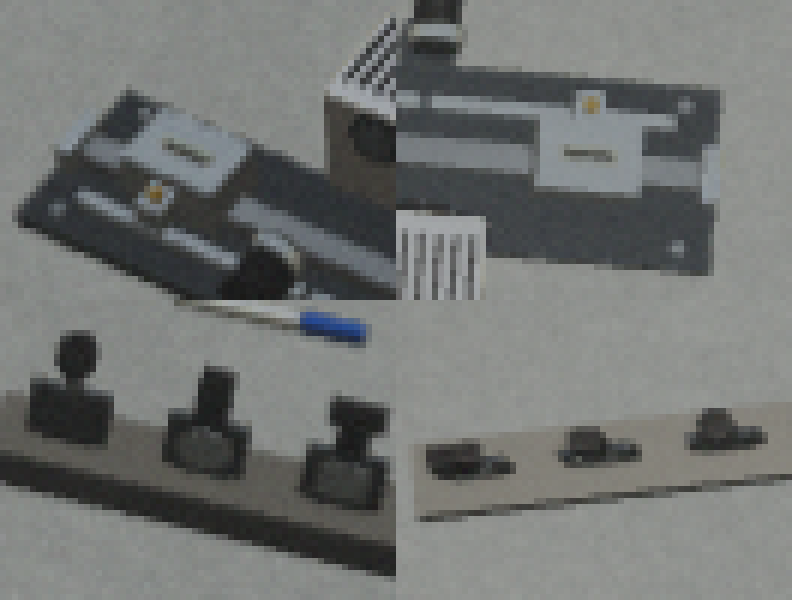

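The tiles show both slots clearly: the carriage slot centre is at tile (187,148) in scene and (590,154) in top. I'll combine the views now.

```bash
cat > c.py <<'E'
from h import *
for n,uv in (("scene",(164+187/6-.5,153+148/6-.5)),("top",(291+(590-396)/6-.5,163+154/6-.5))): print("slot",n,np.round(uv,1),at_z(n,uv,.058).round(4))
# slot dark blob centroid, and rail/base-plate yaw
for n,c in (("scene",(195,177)),("top",(323,188))):
    g=cv2.cvtColor(cv2.imread(f"pics/{n}0.png"),6).astype(float);u0,v0=c
    p=g[v0-5:v0+6,u0-7:u0+8];w=np.clip(np.median(p)-12-p,0,None)
    yy,xx=np.mgrid[v0-5:v0+6,u0-7:u0+8];e=(abs(yy-v0)<4)&(abs(xx-u0)<6);w=w*e
    uv=((w*xx).sum()/w.sum(),(w*yy).sum()/w.sum());print("blob",n,np.round(uv,2),at_z(n,uv,.058).round(4))
# corners of carriage top from the tiles
S=np.array([(148,107),(248,150),(216,192),(120,150)])/6+[164,153]-.5
T=np.array([(536-396,114),(645-396,121),(641-396,194),(533-396,186)])/6+[291,163]-.5
for n,q in(("scene",S),("top",T)):
    P=at_z(n,q,.06);print(n,P[:,:2].round(3).tolist(),P.mean(0).round(4))
# base-plate long edges in top tile
for a,b in (((460-396,66),(718-396,92)),((488-396,257),(710-396,275))):
    P=at_z("top",np.array([a,b])/6+[291,163]-.5,.012);d=P[0]-P[1];print("edge yaw",np.degrees(np.arctan2(-d[0],d[1])).round(2))
r=vision.trace("top","rack")[0]["mask"]
for n,uv,z in (("top",(165+(588-396)/6-.5,182+(432-300)/6-.5),.114),("scene",(292+218/6-.5,183+(370-300)/6-.5),.114)):print("handle top",n,at_z(n,uv,z).round(4))
C=np.array([(414-396,443-300),(792-396,402-300),(420-396,517-300)])/6+[165,182]-.5
P=at_z("top",C,.03);print(P.round(4));d=P[0]-P[1];print("rack yaw",np.degrees(np.arctan2(-d[0],d[1])))
g=cv2.cvtColor(cv2.imread("pics/top0.png"),6)
E
python3 c.py
```

```text
slot scene [194.7 177.2] [[ 0.5747 -0.2193  0.058 ]]
slot top [322.8 188.2] [[ 0.5795 -0.221   0.058 ]]
blob scene [194.63 178.05] [[ 0.579  -0.2173  0.058 ]]
blob top [322.61 188.27] [[ 0.5791 -0.22    0.058 ]]
scene [[0.553, -0.258], [0.563, -0.182], [0.604, -0.184], [0.595, -0.257]] [ 0.5786 -0.2202  0.06  ]
top [[0.608, -0.186], [0.601, -0.259], [0.551, -0.253], [0.558, -0.181]] [ 0.5794 -0.2198  0.06  ]
edge yaw -7.59
edge yaw -6.37
handle top top [[0.5229 0.2789 0.114 ]]
handle top scene [[0.5121 0.2828 0.114 ]]
[[0.5322 0.4104 0.03  ]
 [0.5529 0.1539 0.03  ]
 [0.4817 0.4057 0.03  ]]
rack yaw 4.607281811151234
```

```bash
python3 -m pendant '[[60,[0,0,0],[0,0,0.1357]],[60,[0,0,0],[0,0,0.1357]],[60,[0,0,0],[0,0,0.1357]],[60,[0,0,0],[0,0,0.1357]],[60,[0,0,0],[0,0,0.1357]],[60,[0,0,0],[0,0,0.1357]],[60,[0,0,0],[0,0,0.1357]],[60,[0,0,0],[0,0,0.1357]],[60,[-27,27,0],[0,0,0]],[60,[-27,27,0],[0,0,0]],[60,[-27,27,0],[0,0,0]],[60,[-27,27,0],[0,0,0]],[60,[-27,27,0],[0,0,0]],[60,[-27,27,0],[0,0,0]],[60,[-27,27,0],[0,0,0]],[60,[-27,27,0],[0,0,0]],[60,[-27,27,0],[0,0,0]],[60,[-27,27,0],[0,0,0]]]' 30
cat > s.py <<'E'
from h import *
import sys
s=ctrl.sense();M=R.from_quat(s["tool_rot"]).as_matrix();p=np.array(s["tool_pos"])
print("t",s["time_s"],"pos",p.round(4),"yaw",np.degrees(np.arctan2(M[1,1],M[0,1])).round(2),"tilt",np.degrees(np.arccos(-M[2,2])).round(2),"F",np.round(s["ft_force"],2),"T",np.round(s["wrist_torque"],2),"w",round(s["width"],4),"ff",s["finger_force"])
if len(sys.argv)>3: print("shift mm",((np.array(sys.argv[1:4],float)-p)@M*1000).round(1))
E
python3 s.py .5175 .2805 .079
```

```text
time_s: 3.55
tool_pos: [0.5186, 0.2794, 0.2147]
tool_rot: [0.679, 0.735, 0.0, 0.0]
ft_force: [0.7, -0.2, -0.2]
width: 0.06
finger_force: 0.0
t 3.55 pos [0.5186 0.2794 0.2147] yaw 4.54 tilt 0.01 F [ 0.65 -0.2  -0.24] T [-0.11  0.05  0.03] w 0.06 ff 0.0
shift mm [  1.2  -1.1 135.7]
```

```bash
python3 -m pendant '[[50,[1.2,-1.1,40],[0,0,0]],[50,[0,0,40],[0,0,0]],[50,[0,0,30],[0,0,0]],[40,[0,0,16],[0,0,0]],[36,[0,0,10],[0,0,0]],[30,[0,0,0],[0,0,0]],[22,[0,0,0],[0,0,0]],[18,[0,0,0],[0,0,0]],[16,[0,0,0],[0,0,0]]]' 10; python3 s.py .5175 .2805 .079
```

```text
time_s: 4.45
tool_pos: [0.5173, 0.282, 0.0801]
tool_rot: [0.678, 0.735, 0.001, 0.001]
ft_force: [0.6, 0.3, -0.5]
width: 0.0162
finger_force: 0.0
t 4.45 pos [0.5173 0.282  0.0801] yaw 4.56 tilt 0.15 F [ 0.6   0.31 -0.47] T [-0.04  0.06 -0.05] w 0.0162 ff 0.0
shift mm [-1.5  0.   1.1]
```

```bash
python3 -m pendant '[[14,[-1,0,0],[0,0,0]],[10,[0,0,0],[0,0,0]],[8,[0,0,0],[0,0,0]],[8,[0,0,0],[0,0,0]]]' 10; python3 s.py; python3 -m pendant '[[8,[0,0,0],[0,0,0]],[8,[0,0,0],[0,0,0]],[8,[0,0,0],[0,0,0]]]' 35;python3 s.py
python3 - <<'E'
from h import *
im,d=vision.snapshot("scene");cv2.imwrite("pics/g.png",cv2.resize(im[150:270,250:410,::-1],(800,600),interpolation=2))
E
```

```text
time_s: 4.85
tool_pos: [0.5174, 0.281, 0.0797]
tool_rot: [0.678, 0.735, 0.001, 0.001]
ft_force: [0.9, 0.4, 5.7]
width: 0.014
finger_force: 10.0
t 4.85 pos [0.5174 0.281  0.0797] yaw 4.55 tilt 0.13 F [0.85 0.43 5.66] T [ 0.04 -0.06  0.05] w 0.014 ff 9.99976560473442
time_s: 5.15
tool_pos: [0.5174, 0.281, 0.0797]
tool_rot: [0.678, 0.735, 0.001, 0.001]
ft_force: [0.7, 0.9, 5.2]
width: 0.0138
finger_force: 35.0
t 5.15 pos [0.5174 0.281  0.0797] yaw 4.55 tilt 0.13 F [0.71 0.87 5.21] T [ 0.04 -0.08  0.06] w 0.0138 ff 35.001094937324524
```

View pics/g.png

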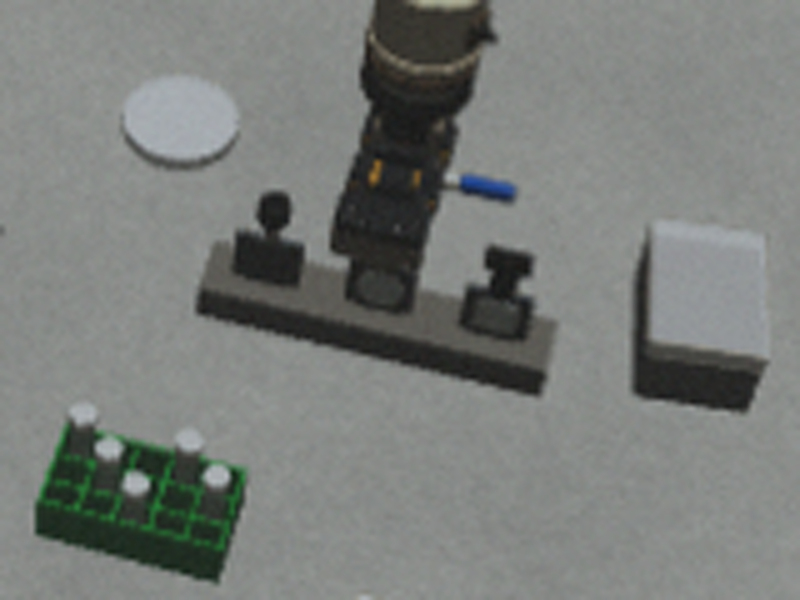

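The gripper is on the middle plate's handle, with the round window at (378,287), and both neighbours are undisturbed. Lifting straight up.

```bash
python3 -m pendant '[[8,[0,0,-5],[0,0,0]],[8,[0,0,-8],[0,0,0]],[8,[0,0,-10],[0,0,0]],[8,[0,0,-15],[0,0,0]],[8,[0,0,-30],[0,0,0]],[8,[0,0,-30],[0,0,0]],[8,[0,0,-30],[0,0,0]],[8,[0,0,-24],[0,0,0]],[8,[0,0,-4],[0,0,0]],[8,[0,0,0],[0,0,0]],[8,[0,0,0],[0,0,0]]]' 35; python3 s.py .579 -.2195 .235
cat > d.py <<'E'
from h import *
import sys
for n in("scene","top"):
    im,d=vision.snapshot(n);cv2.imwrite(f"pics/{n}_{sys.argv[1]}.png",im[:,:,::-1]);np.save(f"{n}_{sys.argv[1]}.npy",d)
    s=ctrl.sense();z=s["tool_pos"][2]-.073
    for q,dz in(("plate",0),("plate_shoulder",.024),("plate_handle",.088)):
        for r in vision.landmark_of(n,q)[:1]: print(n,q,round(r["p"],2),np.round(r["xy"],1),at_z(n,r["xy"],z+dz).round(4))
    for r in vision.trace(n,"plate")[:1]:
        P=cloud(n,d,r["mask"]);print(n,np.percentile(P,[2,50,98],axis=0).round(4).tolist(),len(P))
E
python3 d.py l
```

```text
time_s: 6.3
tool_pos: [0.5153, 0.2803, 0.2327]
tool_rot: [0.678, 0.735, -0.002, -0.001]
ft_force: [-0.3, -0.3, -1.7]
width: 0.0139
finger_force: 35.0
t 6.3 pos [0.5153 0.2803 0.2327] yaw 4.55 tilt 0.21 F [-0.26 -0.3  -1.73] T [-0.05  0.09 -0.01] w 0.0139 ff 34.99961972236633
shift mm [-503.3   23.8   -2. ]
scene plate 0.71 [328.8 187.1] [[0.5205 0.2828 0.1594]]
scene plate_shoulder 0.64 [328.4 179.3] [[0.5081 0.2746 0.1834]]
scene plate_handle 0.74 [335.8 169.2] [[0.5153 0.2942 0.2474]]
scene [[0.5114, 0.2607, 0.1661], [0.517, 0.2818, 0.2029], [0.5234, 0.3051, 0.23]] 154
top plate 0.58 [204.8 246.9] [[0.3532 0.2407 0.1607]]
```

```bash
python3 -m pendant '[[8,[0,0,0],[0,0,0.0938]],[8,[0,0,0],[0,0,0.0938]],[8,[-20,5,0],[0,0,0]],[8,[-35,9,0],[0,0,0]],[8,[-35,9,0],[0,0,0]],[8,[-40,9,0],[0,0,0]],[8,[-40,9,0],[0,0,0]],[8,[-40,9,0],[0,0,0]],[8,[-40,9,0],[0,0,0]],[8,[-40,9,0],[0,0,0]],[8,[-40,9,0],[0,0,0]],[8,[-40,9,0],[0,0,0]],[8,[-40,9,0],[0,0,0]],[8,[-35,9,0],[0,0,0]],[8,[-25,7,0],[0,0,0]],[8,[-15,5,0],[0,0,0]],[8,[-5,1,0],[0,0,0]],[8,[0,0,0],[0,0,0]],[8,[0,0,0],[0,0,0]]]' 35; python3 s.py .579 -.2195 .146
```

```text
time_s: 8.7
tool_pos: [0.5799, -0.2178, 0.2346]
tool_rot: [0.744, 0.668, 0.0, -0.0]
ft_force: [-0.0, -0.3, -0.6]
width: 0.0139
finger_force: 35.0
t 8.7 pos [ 0.5799 -0.2178  0.2346] yaw -6.13 tilt 0.03 F [-0.05 -0.29 -0.64] T [-0.05  0.12 -0.03] w 0.0139 ff 34.999796748161316
shift mm [-1.8 -0.7 88.6]
```

```bash
python3 -m pendant '[[8,[-1.8,-0.7,20],[0,0,0]],[8,[0,0,30],[0,0,0]],[8,[0,0,25],[0,0,0]],[8,[0,0,12],[0,0,0]],[8,[0,0,2],[0,0,0]],[8,[0,0,0],[0,0,0]],[8,[0,0,0],[0,0,0]]]' 35; python3 s.py .579 -.2195 .146; python3 d.py m
python3 - <<'E'
import cv2,numpy as np
a=cv2.imread("pics/scene_m.png")[138:213,147:247];cv2.imwrite("pics/m1.png",cv2.resize(a,(800,600),interpolation=2))
E
```

```text
time_s: 9.4
tool_pos: [0.58, -0.2212, 0.1475]
tool_rot: [0.744, 0.668, 0.0, 0.001]
ft_force: [-0.7, 0.1, 0.0]
width: 0.0137
finger_force: 35.0
t 9.4 pos [ 0.58   -0.2212  0.1475] yaw -6.18 tilt 0.17 F [-0.72  0.06  0.03] T [-0.07  0.05 -0.05] w 0.0137 ff 34.99964654445648
shift mm [ 1.6 -1.2  1.5]
scene plate 0.57 [346.3 220.6] [[0.5708 0.3727 0.0745]]
scene plate_shoulder 0.49 [191. 171.] [[ 0.5851 -0.226   0.0985]]
scene plate_handle 0.69 [192.9 158.4] [[ 0.5792 -0.2155  0.1625]]
scene [[0.498, -0.2618, 0.0078], [0.5826, -0.2113, 0.118], [0.5907, -0.193, 0.1691]] 138
top plate_handle 0.45 [250.7 244.2] [[0.358  0.0718 0.1612]]
```

View pics/m1.png

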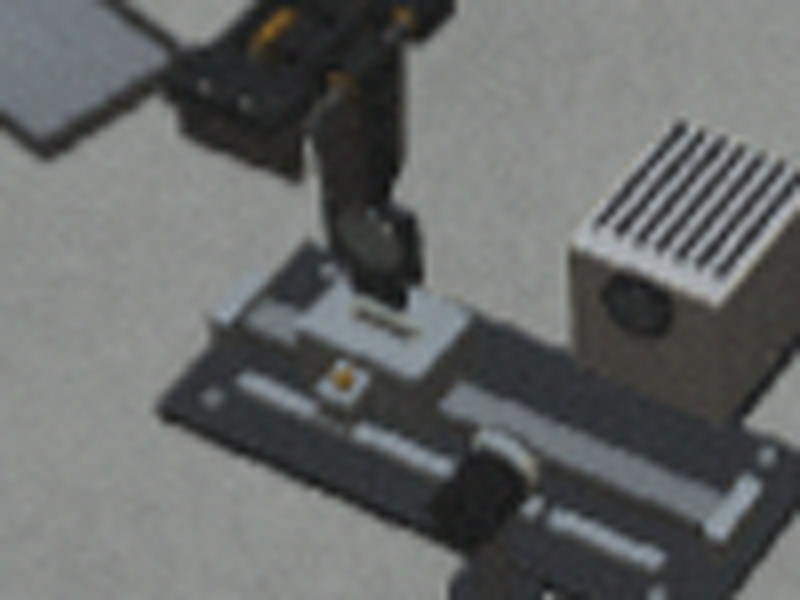

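Run:
```python
from h import *
f=lambda u,v,z:at_z("scene",(147+u/8-.5,138+v/8-.5),z)[0].round(4)
print("tongue bottom",f(382,303,.0745),"corners",f(357,293,.0745),f(407,308,.0745))
print("slot",f(388,320,.06),f(355,308,.06),f(420,334,.06))
g=cv2.imread("pics/scene_m.png")[165:185,182:208].mean(2).astype(int)
print("cols 182..207");[print(165+i,*r) for i,r in enumerate(g)]
```

```text
tongue bottom [ 0.5807 -0.2166  0.0745] corners [ 0.5794 -0.2305  0.0745] [ 0.579  -0.2043  0.0745]
slot [ 0.5775 -0.2163  0.06  ] [ 0.5765 -0.2344  0.06  ] [ 0.5798 -0.1981  0.06  ]
cols 182..207
165 141 145 145 143 141 85 39 50 54 51 51 67 51 45 39 38 41 115 138 138 141 140 140 140 143 139
166 142 147 145 142 140 102 43 51 57 58 58 56 69 88 33 30 34 102 138 140 143 146 140 141 140 138
167 143 145 145 124 139 115 46 43 57 55 55 59 59 72 43 31 30 78 135 141 139 142 143 143 142 141
168 141 147 116 80 101 114 48 36 51 58 60 58 57 59 51 34 28 69 130 140 137 139 140 143 143 137
169 143 120 74 54 59 73 48 35 40 50 61 54 60 59 56 38 31 72 137 138 135 138 140 140 140 142
170 126 77 53 51 54 50 59 44 41 39 49 56 53 58 53 34 33 56 136 138 137 140 137 140 144 137
171 85 54 50 53 53 99 108 66 55 34 39 44 44 49 40 31 31 46 136 137 137 140 137 137 138 142
172 54 49 56 50 50 84 93 101 76 34 34 29 34 31 32 33 28 39 136 136 136 137 138 137 139 136
173 51 52 53 52 48 53 85 130 102 41 28 33 34 27 33 43 57 73 140 142 139 138 140 140 138 140
174 48 54 53 49 50 81 128 143 134 73 47 32 34 30 27 38 121 129
[... 300 characters left out ...]
1 142 143 143 141 142 136 111 75 97
178 119 123 138 144 146 145 146 147 145 132 123 99 74 79 99 122 138 143 144 141 144 144 146 92 54 58
179 120 110 90 98 125 142 145 144 146 144 145 135 131 109 72 75 97 122 145 141 143 143 100 58 51 54
180 92 101 60 60 78 97 124 140 147 143 145 146 145 137 129 107 124 135 143 143 146 112 57 51 50 53
181 57 67 58 53 54 60 78 97 122 141 143 144 147 146 145 138 142 148 146 144 112 71 52 49 51 53
182 48 46 49 56 57 56 53 60 78 88 97 125 142 140 141 147 147 145 149 115 64 55 49 53 50 52
183 55 48 52 52 54 54 62 130 103 68 59 77 98 124 142 142 145 147 129 71 55 48 51 46 52 54
184 50 47 51 57 53 54 92 115 102 121 103 72 63 78 97 125 140 126 80 54 49 53 54 50 52 46
```

Tongue bottom edge (191.5,174)–(197.5,176) px sits directly over the slot blob (195,178). In the same camera they agree within about 2 mm, so I'm inserting.

```bash
python3 -m pendant '[[8,[0,-0.5,6],[0,0,0]],[8,[0,0,6],[0,0,0]],[8,[0,0,4],[0,0,0]],[8,[0,0,3],[0,0,0]],[8,[0,0,0],[0,0,0]]]' 35; python3 s.py
```

```text
time_s: 10.4
tool_pos: [0.5781, -0.2205, 0.1258]
tool_rot: [0.744, 0.668, -0.0, -0.001]
ft_force: [0.3, 0.1, -0.1]
width: 0.0138
finger_force: 35.0
t 10.4 pos [ 0.5781 -0.2205  0.1258] yaw -6.2 tilt 0.07 F [ 0.27  0.1  -0.07] T [-0.05  0.08 -0.  ] w 0.0138 ff 34.99968409538269
```

```bash
python3 -m pendant '[[8,[0,0,4],[0,0,0]],[8,[0,0,4],[0,0,0]],[8,[0,0,3],[0,0,0]],[8,[0,0,0],[0,0,0]]]' 35; python3 s.py;  python3 -m pendant '[[8,[0,0,2],[0,0,0]],[8,[0,0,1],[0,0,0]],[8,[0,0,0],[0,0,0]]]' 35; python3 s.py
```

```text
time_s: 10.8
tool_pos: [0.5781, -0.2205, 0.1149]
tool_rot: [0.744, 0.668, -0.0, -0.001]
ft_force: [-0.0, -0.1, -0.4]
width: 0.0138
finger_force: 35.0
t 10.8 pos [ 0.5781 -0.2205  0.1149] yaw -6.2 tilt 0.07 F [-0.05 -0.06 -0.42] T [-0.02  0.09  0.03] w 0.0138 ff 34.999675154685974
time_s: 11.1
tool_pos: [0.5784, -0.2207, 0.1125]
tool_rot: [0.744, 0.668, -0.0, -0.0]
ft_force: [-0.7, 0.2, -1.1]
width: 0.0138
finger_force: 35.0
t 11.1 pos [ 0.5784 -0.2207  0.1125] yaw -6.2 tilt 0.01 F [-0.67  0.24 -1.15] T [-0.02  0.07  0.01] w 0.0138 ff 34.99977171421051
```

```bash
python3 -m pendant '[[8,[0,0,1.5],[0,0,0]],[8,[0,0,1],[0,0,0]],[8,[0,0,0],[0,0,0]]]' 35; python3 s.py;  python3 -m pendant '[[8,[0,0,1],[0,0,0]],[8,[0,0,0],[0,0,0]]]' 35; python3 s.py
```

```text
time_s: 11.4
tool_pos: [0.5784, -0.2207, 0.1099]
tool_rot: [0.744, 0.668, -0.0, -0.0]
ft_force: [0.0, -0.4, -0.9]
width: 0.0142
finger_force: 35.0
t 11.4 pos [ 0.5784 -0.2207  0.1099] yaw -6.2 tilt 0.02 F [ 0.02 -0.39 -0.9 ] T [-0.06  0.08 -0.03] w 0.0142 ff 34.99964475631714
time_s: 11.6
tool_pos: [0.5786, -0.2209, 0.1097]
tool_rot: [0.744, 0.668, 0.0, 0.0]
ft_force: [-0.6, 1.5, 2.4]
width: 0.0139
finger_force: 35.0
t 11.6 pos [ 0.5786 -0.2209  0.1097] yaw -6.19 tilt 0.03 F [-0.62  1.52  2.37] T [-0.    0.22  0.04] w 0.0139 ff 35.00080168247223
```

Contact at the predicted height (0.1097), so the plate is seated. I'll press lightly and slide about 80 mm along the rail (tool +x).

```bash
python3 -m pendant '[[8,[0,0,0.5],[0,0,0]],[8,[1,0,0],[0,0,0]],[8,[2,0,0],[0,0,0]],[8,[3,0,0],[0,0,0]],[8,[4,0,0],[0,0,0]],[8,[4,0,0],[0,0,0]],[8,[4,0,0],[0,0,0]],[8,[2,0,0],[0,0,0]],[8,[0,0,0],[0,0,0]]]' 40; python3 s.py; python3 -m pendant '[[8,[4,0,0],[0,0,0]],[8,[5,0,0],[0,0,0]],[8,[5,0,0],[0,0,0]],[8,[5,0,0],[0,0,0]],[8,[5,0,0],[0,0,0]],[8,[5,0,0],[0,0,0]],[8,[3,0,0],[0,0,0]],[8,[2,0,0],[0,0,0]],[8,[0,0,0],[0,0,0]]]' 40; python3 s.py
```

```text
time_s: 12.5
tool_pos: [0.5815, -0.2015, 0.1096]
tool_rot: [0.744, 0.668, 0.0, 0.001]
ft_force: [-0.7, -1.2, 6.3]
width: 0.0139
finger_force: 40.0
t 12.5 pos [ 0.5815 -0.2015  0.1096] yaw -6.2 tilt 0.16 F [-0.65 -1.22  6.35] T [-0.49  0.16 -0.06] w 0.0139 ff 40.00169813632965
time_s: 13.4
tool_pos: [0.5855, -0.1677, 0.1097]
tool_rot: [0.744, 0.668, 0.001, 0.002]
ft_force: [0.5, -2.5, 6.3]
width: 0.014
finger_force: 40.0
t 13.4 pos [ 0.5855 -0.1677  0.1097] yaw -6.21 tilt 0.2 F [ 0.47 -2.5   6.33] T [-0.58 -0.21 -0.01] w 0.014 ff 40.001256465911865
```

```bash
cat > e.py <<'E'
from h import *
import sys
for n in("scene","top"):
    im,d=vision.snapshot(n);cv2.imwrite(f"pics/{n}_{sys.argv[1]}.png",im[:,:,::-1])
    for q in("slot","notch"):
        for r in vision.landmark_of(n,q)[:1]: print(n,q,round(r["p"],2),np.round(r["xy"],1),at_z(n,r["xy"],.06).round(4))
a=cv2.imread(f"pics/scene_{sys.argv[1]}.png")[148:223,165:265];cv2.imwrite(f"pics/z_{sys.argv[1]}.png",cv2.resize(a,(800,600),interpolation=2))
E
python3 e.py p
```

```text
scene slot 0.79 [206.  181.4] [[ 0.5796 -0.1688  0.06  ]]
scene notch 0.92 [219.8 186.7] [[ 0.5841 -0.1093  0.06  ]]
top slot 0.46 [310.9 187.6] [[ 0.5829 -0.1727  0.06  ]]
top notch 0.77 [295.4 186.3] [[ 0.59   -0.1106  0.06  ]]
```

View pics/z_p.png

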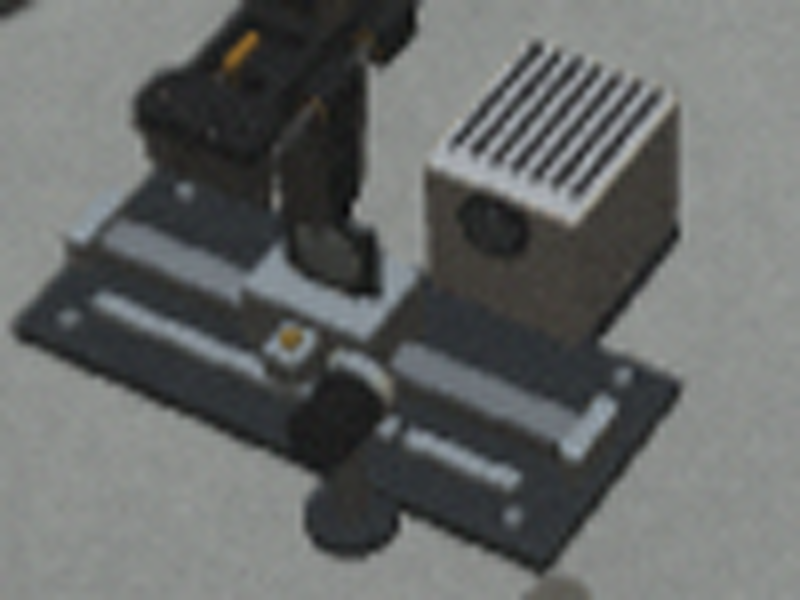

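The plate is seated in the carriage with its ear at (290,338). The strip's gap (notch) is near (403,432), about 60 mm of travel still to go.

```bash
python3 - <<'E'
from h import *
for z in(.015,.02,.025,.03):
    p=at_z("scene",(165+402/8-.5,148+432/8-.5),z)[0];print(z,p.round(4),((p-[.5855,-.1677,0])@[.108,.994,0]).round(4))
E
python3 -m pendant '[[8,[3,0,0],[0,0,0]],[8,[4,0,0],[0,0,0]],[8,[5,0,0],[0,0,0]],[8,[5,0,0],[0,0,0]],[8,[5,0,0],[0,0,0]],[8,[5,0,0],[0,0,0]],[8,[4,0,0],[0,0,0]],[8,[3,0,0],[0,0,0]],[8,[2,0,0],[0,0,0]],[8,[2,0,0],[0,0,0]],[8,[0,0,0],[0,0,0]]]' 40; python3 s.py
```

```text
0.015 [ 0.6232 -0.1139  0.015 ] 0.0575
0.02 [ 0.627  -0.1119  0.02  ] 0.06
0.025 [ 0.6309 -0.1098  0.025 ] 0.0625
0.03 [ 0.6347 -0.1077  0.03  ] 0.0649
time_s: 14.8
tool_pos: [0.5899, -0.1294, 0.1096]
tool_rot: [0.744, 0.668, 0.001, 0.001]
ft_force: [3.2, -0.9, 5.7]
width: 0.014
finger_force: 40.0
t 14.8 pos [ 0.5899 -0.1294  0.1096] yaw -6.2 tilt 0.22 F [ 3.16 -0.92  5.73] T [-0.62 -0.68 -0.03] w 0.014 ff 40.00193953514099
```

```bash
python3 -m pendant '[[8,[2,0.4,0],[0,0,0]],[8,[2,0.4,0],[0,0,0]],[8,[2,0.1,0],[0,0,0]],[8,[2,0,0],[0,0,0]],[8,[1,0,0],[0,0,0]],[8,[1,0,0],[0,0,0]],[8,[0,0,0],[0,0,0]]]' 40; python3 s.py
for i in 1 ; do python3 -m pendant '[[8,[1,0,0],[0,0,0]],[8,[1,0,0],[0,0,0]],[8,[0,0,0],[0,0,0]]]'; done; python3 s.py
```

```text
time_s: 15.5
tool_pos: [0.5913, -0.1193, 0.1096]
tool_rot: [0.744, 0.668, 0.001, 0.001]
ft_force: [1.4, -1.1, 7.3]
width: 0.0141
finger_force: 40.0
t 15.5 pos [ 0.5913 -0.1193  0.1096] yaw -6.2 tilt 0.13 F [ 1.44 -1.09  7.28] T [-0.53 -0.13  0.01] w 0.0141 ff 40.001853704452515
time_s: 15.8
tool_pos: [0.5915, -0.1173, 0.1096]
tool_rot: [0.744, 0.668, 0.001, 0.001]
ft_force: [-0.2, -1.8, 7.3]
width: 0.0138
finger_force: 40.0
t 15.8 pos [ 0.5915 -0.1173  0.1096] yaw -6.2 tilt 0.13 F [-0.17 -1.82  7.28] T [-0.55 -0.11 -0.02] w 0.0138 ff 40.00191271305084
```

```bash
python3 -m pendant '[[8,[1,0,0],[0,0,0]],[8,[0,0,0],[0,0,0]]]'|grep -E "pos|ft"
python3 -m pendant '[[8,[1,0,0],[0,0,0]],[8,[0,0,0],[0,0,0]]]'|grep -E "pos|ft"
python3 -m pendant '[[8,[1,0,0],[0,0,0]],[8,[0,0,0],[0,0,0]]]'|grep -E "pos|ft"
python3 s.py
```

```text
tool_pos: [0.5917, -0.1163, 0.1096]
ft_force: [2.4, -1.8, 6.8]
tool_pos: [0.5918, -0.1153, 0.1096]
ft_force: [0.6, -1.8, 6.6]
tool_pos: [0.5919, -0.1143, 0.1097]
ft_force: [1.7, -1.2, 6.9]
t 16.4 pos [ 0.5919 -0.1143  0.1097] yaw -6.19 tilt 0.14 F [ 1.73 -1.19  6.85] T [-0.53 -0.25 -0.01] w 0.0136 ff 40.002012848854065
```

```bash
python3 -m pendant '[[8,[1,0,0],[0,0,0]],[8,[0,0,0],[0,0,0]]]'|grep -E "pos|ft"
python3 -m pendant '[[8,[1,0,0],[0,0,0]],[8,[0,0,0],[0,0,0]]]'|grep -E "pos|ft"
python3 s.py
```

```text
tool_pos: [0.592, -0.1132, 0.1096]
ft_force: [1.3, -0.1, 6.4]
tool_pos: [0.5922, -0.1118, 0.1096]
ft_force: [1.1, 1.4, 7.4]
t 16.8 pos [ 0.5922 -0.1118  0.1096] yaw -6.21 tilt 0.16 F [1.06 1.43 7.43] T [-0.03 -0.24  0.03] w 0.014 ff 40.00196814537048
```

The force along the rail has reversed, so the ball is drawing in. I'll ease forward in small steps.

```bash
python3 -m pendant '[[8,[0.7,0,0],[0,0,0]],[8,[0,0,0],[0,0,0]]]'|grep -E "pos|ft"
python3 -m pendant '[[8,[0.7,0,0],[0,0,0]],[8,[0,0,0],[0,0,0]]]'|grep -E "pos|ft"
python3 s.py
```

```text
tool_pos: [0.5924, -0.1107, 0.1097]
ft_force: [2.4, 1.2, 6.9]
tool_pos: [0.5924, -0.1099, 0.1096]
ft_force: [1.7, 0.5, 7.0]
t 17.2 pos [ 0.5924 -0.1099  0.1096] yaw -6.19 tilt 0.18 F [1.75 0.47 6.97] T [-0.05 -0.29  0.01] w 0.0135 ff 40.002145171165466
```

```bash
python3 -m pendant '[[8,[0.6,0,0],[0,0,0]],[8,[0,0,0],[0,0,0]]]'|grep -E "pos|ft"
python3 s.py
python3 -m pendant '[[8,[0.5,0,0],[0,0,0]],[8,[0,0,0],[0,0,0]]]'|grep -E "pos|ft"
python3 s.py; python3 e.py q
```

```text
tool_pos: [0.5924, -0.1097, 0.1096]
ft_force: [1.4, 0.1, 7.1]
t 17.4 pos [ 0.5924 -0.1097  0.1096] yaw -6.19 tilt 0.16 F [1.42 0.08 7.15] T [-0.18 -0.3  -0.06] w 0.0142 ff 40.001962780952454
tool_pos: [0.5925, -0.1096, 0.1097]
ft_force: [2.1, -0.7, 7.0]
t 17.6 pos [ 0.5925 -0.1096  0.1097] yaw -6.19 tilt 0.15 F [ 2.1  -0.72  6.99] T [-0.37 -0.28 -0.01] w 0.0139 ff 40.00205397605896
scene slot 0.64 [220.7 188.5] [[ 0.5911 -0.1023  0.06  ]]
scene notch 0.7 [219.3 188.5] [[ 0.5931 -0.1071  0.06  ]]
top slot 0.44 [296.6 187.2] [[ 0.5862 -0.1152  0.06  ]]
top notch 0.88 [291.7 185. ] [[ 0.5958 -0.0959  0.06  ]]
```

View pics/z_q.png

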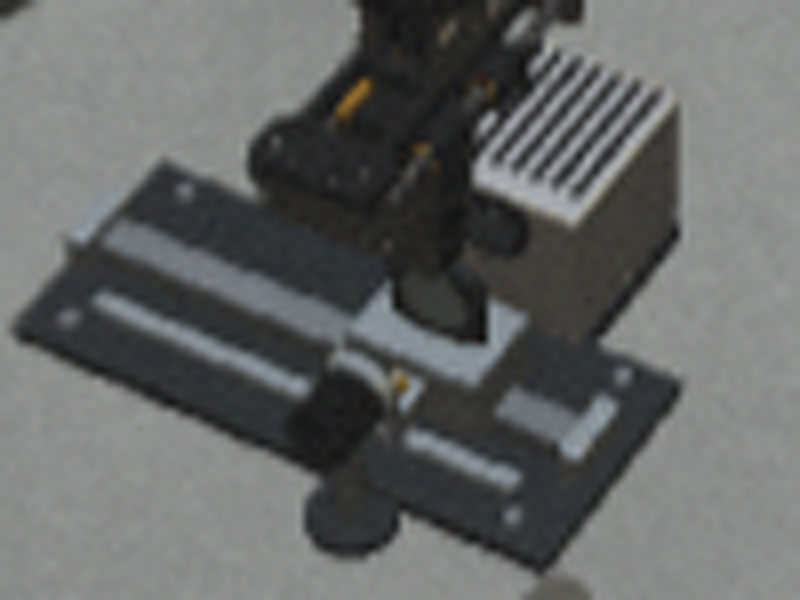

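The ear's ball at (400,382) stands right over the strip's gap. The tool now stalls under further push, with little net force, and the plate sits flush under a 7 N press. I'll let it settle, then hand in.

```bash
python3 -m pendant '[[8,[0,0,0],[0,0,0]],[8,[0,0,0],[0,0,0]],[8,[0,0,0],[0,0,0]],[8,[0,0,0],[0,0,0]],[8,[0,0,0],[0,0,0]]]'; python3 -c "
from bench import ctrl
print(ctrl.finish_job())"
```

```text
time_s: 18.4
tool_pos: [0.5925, -0.1096, 0.1096]
tool_rot: [0.744, 0.668, 0.001, 0.001]
ft_force: [1.7, -0.6, 6.8]
width: 0.0139
finger_force: 40.0
the job is handed in; nothing more can be done
None
```

I handed the job in at 18.4 s: the round-window plate is fully down in the carriage, the carriage is held with its ball in the notch, and the gripper is still on the handle; the hand-in call returned no verdict.

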